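Make up two drawing-pen kits for the maker class

ROBOT

A 6-joint arm with a two-finger parallel gripper is mounted at the origin on the work surface. World frame = base frame: x ahead of the robot, y to its left, z up, the work surface at z = 0. Lengths are in m, angles in rad, forces in N, time in s.
With the tool pointing down it reaches from about 0.225 to 0.875 m from the base axis. Payload 3.4 kg.
Tool frame: the origin (TCP) lies at the very end of the fingers, on their centre line; the grasp point (between the pads) lies manip.grip_point_offset behind it (manip.grip_point_offset is the distance from the TCP to the grasp point, in m); z points along the fingers, y is the direction in which the jaws open and shut (so a half turn about z gives the same grasp; the last joint's range is limited). The gripper opens to 85 mm and grips with 20 to 120 N. Pads are 22 mm wide; open, the fingers measure 114 mm over their backs; the gripper's body (76 mm by 85 mm) begins 54 mm behind the grasp point. The pads swing forward as they close: fully open they stand 13 mm farther back than shut.
Start: joints at [-1.321, 0.276, 1.505, -0, 1.361, -0.121], TCP at [0.208, -0.536, 0.231] pointing down, gripper open.
Joint ranges: [-2.89, 2.89], [-0.75, 2.08], [0.22, 2.7], [-1.18, 4.32], [0.11, 2.71], [-2.7, 2.7]. Speed limits (rad/s): [2.57, 2.57, 3.14, 3.14, 3.14, 3.14].

INTERFACE

Orientations are given as a unit quaternion [x, y, z, w].
In Python, from workcell import sensors, eyes, finish_job, manip gives the robot as it stands.
- The arm moves only by the tool servo_tool, never from a script. Its argument "targets" is a list of rows, each a list of 3 entries, a list of its own where there are three numbers: the shift along the tool's x, y, z in mm, then the turn, a rotation vector about the tool's x, y, z in rad, then the finger opening in mm, from 0 to 85.4. A call has 1 to 12 rows; each row shifts and turns the commanded pose from where the row before left it, along the tool's axes as they then stand; what a row does not reach is not made up. A row lasts 1/12 s, in which the tool goes at most 41.7 mm and 7.16 degrees, less where a joint would pass 70% of its speed; a pose out of reach is approached as far as the arm can. A call is refused whole if a number of a shift passes 41.7 or a number of a turn 0.125, either way. A call with a gripper value outside its range is refused whole. The fingers move at their own pace and stop on an object; "squeeze" is the grip in N (left out, the last holds). Time passes only in rows, so rows that do not move let the fingers close. It gives the time, the measured TCP pose, the force and the opening at its end, in the units of the state.
- sensors.state(): the state, without advancing time (a new reading comes with each control period).
- eyes.get_image(name): name is "scene" or "top"; returns (picture, depth): 480x640x3 uint8, red, green, blue; 480x640 float32, m along the optical axis (not along the pixel's ray), 0 where there is no reading.
- eyes.camera_params(name): a dict with "intrinsics" (3x3 intrinsics, pixels), "k1" (the pictures are not rectified: a ray, as slopes to the right and down, at radius r is drawn at 1 + k1 r^2 times it, then the intrinsics apply), "pose" (4x4, takes a point from camera to world coordinates). Camera axes: x right, y up, looking along -z (the intrinsics and any distortion apply to the point x, -y, -z); pixel columns grow to the right and rows downward; lengths in m; the calibration is good to about 2 mm. A picture is of the moment at which its call begins. camera_params takes no time and is no camera call.
- finish_job(): hands the job in, once; it reports no verdict.
The state is a dict: "clock": time; "qpos": joint angles; "dq": joint speeds; "joint_efforts": joint torques, N m; "ee_pos": TCP position; "eef_rot": TCP orientation; "ft_force": force on the tool from outside, world axes, zero at the start; "wrist_torque": the same for the moment, N m; "opening": opening from 0.0 (shut) to 1.0 (fully open).
Only numpy, scipy, OpenCV 4.12 (cv2) and the standard library are available. Lean on these libraries where they do the work, as an engineer would, in place of code of your own. Each camera call takes 0.05 s, during which the arm holds its last target.

TASK

Make up two kits for the next drawing-pen lesson: the light-blue pen with the red and the yellow filament spools goes in the grey tray, and the orange pen with the green spool goes in the blue tray. In each tray lay the pen lengthwise inside the narrow lane, and stand the spools on a flat end on the floor of the wide bay, clear of one another. Leave the black spool where it is.

Things in the scene. Friction and masses are not known exactly. Their poses are not given: they have to be found in the camera images.
- pen_lightblue_center (a point): Light-blue 3D drawing pen with black bands and nozzle, lying on its side, loose: 150 mm long along its x (nozzle at +x), rounded-square body 24 mm wide (y) and 24 mm high that does not roll, about 60 g. This point is at mid-length, 12 mm above its underside; grip it here across its width. The last 30 mm (nozzle) are thinner.
- pen_orange_center (a point): Orange 3D drawing pen with black bands and nozzle, lying on its side, loose: 150 mm long along its x (nozzle at +x), rounded-square body 24 mm wide (y) and 24 mm high that does not roll, about 60 g. This point is at mid-length, 12 mm above its underside; grip it here across its width. The last 30 mm (nozzle) are thinner.
- spool_red_center (a point): Red filament spool, standing on a flat end: a closed drum 44 mm in diameter and 36 mm high, 70 g more or less, loose; this point is its centre, 18 mm above its underside; z up along the drum's axis.
- spool_yellow_center (a point): Yellow filament spool, standing on a flat end: a closed drum 44 mm in diameter and 36 mm high, 70 g more or less, loose; this point is its centre, 18 mm above its underside; z up along the drum's axis.
- spool_green_center (a point): Green filament spool, standing on a flat end: a closed drum 44 mm in diameter and 36 mm high, 70 g more or less, loose; this point is its centre, 18 mm above its underside; z up along the drum's axis.
- spool_black_center (a point): Black filament spool, standing on a flat end: a closed drum 44 mm in diameter and 36 mm high, 70 g more or less, loose; this point is its centre, 18 mm above its underside; z up along the drum's axis. Not needed for either kit.
- tray_grey: Grey kit tray, fixed: 188 mm long (its y), 160 mm across (its x). Origin under its centre at table height. Floor top 4 mm, all walls 9 mm above the table, walls 4 mm thick. A low wall along y divides it: wide spool bay (inside 84 x 180 mm) with its middle at x -34 mm, y 0, on the robot's side; narrow pen lane (inside 64 x 180 mm) with its middle at x +44 mm, y 0.
- tray_blue: Blue kit tray, fixed: 188 mm long (its y), 160 mm across (its x). Origin under its centre at table height. Floor top 4 mm, all walls 9 mm above the table, walls 4 mm thick. A low wall along y divides it: wide spool bay (inside 84 x 180 mm) with its middle at x -34 mm, y 0, on the robot's side; narrow pen lane (inside 64 x 180 mm) with its middle at x +44 mm, y 0.
Not all that is in view belongs to the job. Leave any purple look-alike of the part that bears pen_lightblue_center alone.

How it is judged:
By the outcome, as a careful person would: the job done as asked, in the order asked, and still so for the second after the job is handed in, with the robot touching nothing.
It also fails if it takes over 109 s, if anything falls off the work surface, if the arm or the gripper's body presses on something with over 40 N, if the wrist force passes 120 N, or if a joint passes its speed limit or range.

## Working session

There is one attempt and no reset: what is moved stays moved. The work goes in short steps, Python scripts to look and compute and a tool call to move; the robot and the scene stay as the last step left them, time stands still between calls to the robot, and variables do not carry over. Pictures are saved under pics/ and viewed, and the job is handed in when it is done.

Besides the shell and the picture viewer there is one more tool, called after "Emit:" by a JSON object that holds its "op" and its "data". servo_tool: Moves the arm, as the interface text tells. Its arguments: {"type":"object","properties":{"targets":{"type":"array","items":{"type":"array"}},"squeeze":{"type":"number"}},"required":["targets"]}

```bash
mkdir -p pics; ls
python3 - <<'E'
from workcell import sensors, eyes, manip
import cv2,numpy as np
print(sensors.state()); print({k:getattr(manip,k) for k in dir(manip) if k[0]!='_'})
for n in("scene","top"):
    im,d=eyes.get_image(n); cv2.imwrite(f"pics/{n}0.png",im[:,:,::-1]); np.savez(f"{n}0.npz",im=im,d=d)
    print(n,eyes.camera_params(n))
E
```

```text
pics
{'clock': 0.0, 'qpos': array([-1.32099347e+00,  2.76642164e-01,  1.50613824e+00,  3.25197134e-05,
        1.36067444e+00, -1.20996200e-01]), 'dq': array([-1.25265899e-03, -2.30138765e-05,  1.07905368e-03,  1.51095326e-03,
        2.21657581e-04, -4.22993835e-05]), 'joint_efforts': array([ 3.81970531e-04, -4.16773224e+01, -2.45801979e+01, -2.29951183e-04,
        1.08400395e-02,  2.09412178e-05]), 'ee_pos': array([ 0.2082365 , -0.53541489,  0.23041076]), 'eef_rot': array([ 9.82862882e-01,  1.84335801e-01, -4.40581740e-05, -9.30189566e-04]), 'ft_force': array([-0.81379127, -0.4190512 ,  0.49744478]), 'wrist_torque': array([-0.00163386, -0.03119365, -0.01246405]), 'opening': 0.9995420040185721}
{'Unreachable': <class 'workcell.Unreachable'>, 'grip_point_offset': 0.0187}
scene {'intrinsics': array([[582.22652485,   0.        , 319.954402  ],
       [  0.        , 582.22652485, 243.53460434],
       [  0.        ,   0.        ,   1.        ]]), 'k1': 0.0571585919112974, 'pose': array([[-0.33313346, -0.71479841,  0.61488643,  1.15141612],
       [ 0.94282738, -0.24566594,  0.22522162,  0.27516447],
       [-0.00993141,  0.65476062,  0.75577106,  0.92784355],
       [ 0.        ,  0.        ,  0.        ,  1.        ]])}
top {'intrinsics': array([[615.5373338 ,   0.        , 316.64133998],
       [  0.        , 615.5373338 , 241.01321783],
       [  0.        ,   0.        ,   1.        ]]), 'k1': -0.055484290659118786, 'pose': array([[-0.02964508,  0.99735273, -0.06639809,  0.37960091],
       [-0.9992298 , -0.03127837, -0.02369517, -0.00711309],
       [-0.02570927,  0.0656445 ,  0.99751182,  1.09853548],
       [ 0.        ,  0.        ,  0.        ,  1.        ]])}
```

View pics/top0.png

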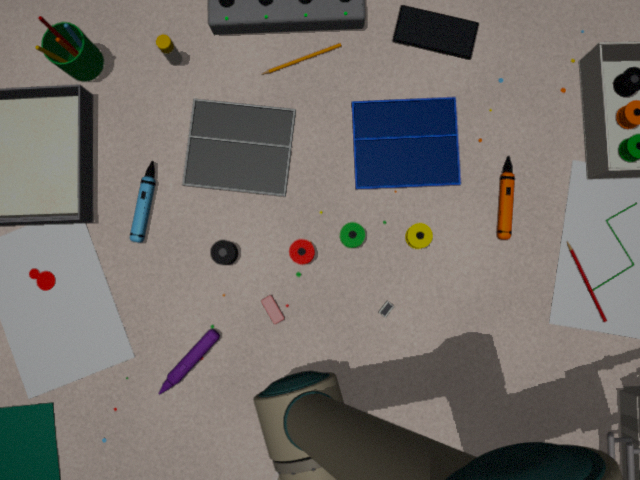

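View pics/scene0.png

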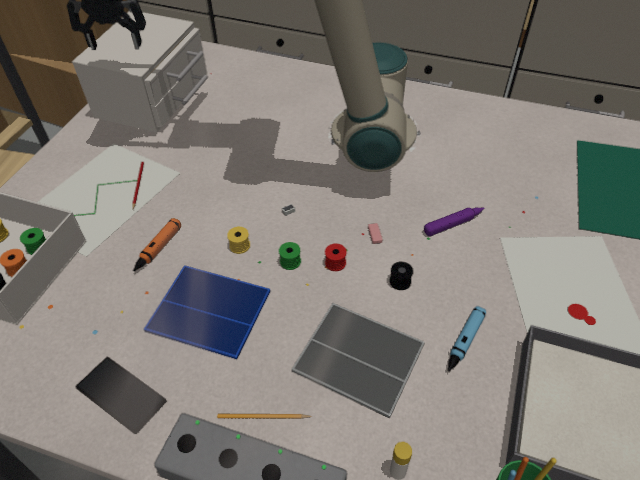

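The top view shows the light-blue pen (143,202), orange pen (506,198), and the spools: black (224,252), red (302,252), green (352,235) and yellow (419,236). The grey tray is at (239,147) and the blue tray at (406,142). The scene view agrees, and the purple look-alike at (190,360) in the top view isn't part of the job.

```bash
cat > h.py <<'E'
import cv2,numpy as np
from workcell import sensors, eyes, manip
P={n:eyes.camera_params(n) for n in("scene","top")}
def rays(n,uv):
    K=P[n]["intrinsics"];k=P[n]["k1"]
    q=cv2.undistortPoints(np.float64(uv).reshape(-1,1,2),K,np.array([k,0,0,0.])).reshape(-1,2)
    d=np.c_[q[:,0],-q[:,1],-np.ones(len(q))]
    T=P[n]["pose"]; return T[:3,3],d@T[:3,:3].T
def onz(n,uv,z):
    o,d=rays(n,uv); return o+d*((z-o[2])/d[:,2])[:,None]
def cloud(n,d):
    v,u=np.mgrid[:480,:640]; o,r=rays(n,np.c_[u.ravel(),v.ravel()])
    return (o+r*d.reshape(-1,1)).reshape(480,640,3)
H=dict(red=[(0,6),(174,180)],yellow=[(24,34)],green=[(45,80)],blue=[(95,107)],orange=[(9,18)])
def mask(im,c,s=120,v=60):
    hsv=cv2.cvtColor(im,cv2.COLOR_RGB2HSV); m=0
    for a,b in H[c]: m=m|cv2.inRange(hsv,(a,s,v),(b,255,255))
    return m
def blobs(m,lo):
    c,_=cv2.findContours(m,cv2.RETR_EXTERNAL,cv2.CHAIN_APPROX_NONE)
    return [q for q in c if cv2.contourArea(q)>lo]
def yaw(R): return np.arctan2(R[1,0],R[0,0])
def go(x,y,z,tx=None):
    """shift in tool frame mm to TCP target, turn about tool z so tool x is at world angle tx"""
    from scipy.spatial.transform import Rotation as Ro
    s=sensors.state(); R=Ro.from_quat(s["eef_rot"]).as_matrix()
    print("t",round(s["clock"],2),"pos",s["ee_pos"].round(4),"yawx",round(yaw(R),4),"tilt",R[:,2].round(4),"open",round(s["opening"],3))
    print("shift tool mm",(R.T@(np.array([x,y,z])-s["ee_pos"])*1000).round(1))
    if tx is not None:
        t=-(tx-yaw(R)); t=(t+np.pi/2)%np.pi-np.pi/2; print("turn about tool z",round(t,4))
E
python3 - <<'E'
from h import *
for n in("top","scene"):
    f=np.load(n+"0.npz"); im,d=f["im"],f["d"]; C=cloud(n,d)
    for c in H:
        for q in blobs(mask(im,c),60):
            M=cv2.moments(q);u,v=M["m10"]/M["m00"],M["m01"]/M["m00"]
            m=np.zeros((480,640),np.uint8);cv2.drawContours(m,[q],-1,255,-1)
            p=C[(m>0)&(d>0)]
            w=onz(n,q.reshape(-1,2),.036 if c in("red","yellow","green") else .012)[:,:2].astype(np.float32)
            r=cv2.minAreaRect(w*1000)
            print(n,c,int(u),int(v),"area",M["m00"],"cloud med",np.median(p,0).round(3),"rect",np.round(r[0],1),np.round(r[1],1),round(r[2],1))
E
```

```text
top red 42 278 area 329.0 cloud med [0.4   0.518 0.003] rect [401.7 503.9] [47.5 32.9] 43.1
top red 587 284 area 183.5 cloud med [ 0.359 -0.458  0.008] rect [ 359.6 -446.3] [134.7   6.2] 22.8
top red 301 251 area 488.5 cloud med [0.433 0.045 0.037] rect [433.   44.9] [43.3 43.3] 88.3
top yellow 418 235 area 533.0 cloud med [ 0.454 -0.158  0.037] rect [ 454.4 -158. ] [46.7 43.3] 88.2
top yellow 163 41 area 145.5 cloud med [0.797 0.27  0.086] rect [817.8 283.3] [26.7 23.9] 32.2
top green 352 234 area 459.5 cloud med [ 0.459 -0.043  0.037] rect [458.9 -43.3] [41.5 41.6] 88.2
top green 633 145 area 191.5 cloud med [ 0.599 -0.539  0.043] rect [ 600.4 -541.7] [21.4 42.8] 85.8
top blue 141 211 area 639.0 cloud med [0.514 0.328 0.024] rect [514.7 332.4] [ 23. 107.] 77.6
top orange 505 207 area 772.5 cloud med [ 0.498 -0.314  0.024] rect [ 499.2 -317.1] [ 25.6 109.6] 83.4
top orange 628 115 area 463.0 cloud med [ 0.654 -0.537  0.041] rect [ 664.  -548.1] [42.1 52.9] 85.6
scene red 580 313 area 275.5 cloud med [0.403 0.518 0.001] rect [430.6 512.5] [49.5 32.4] 62.0
scene red 335 256 area 458.5
[... 773 characters left out ...]
415 area 217.5 cloud med [0.79  0.033 0.006] rect [793.6  31.5] [  5.3 137.1] 19.0
scene orange 12 260 area 431.0 cloud med [ 0.665 -0.545  0.041] rect [ 650.  -565.2] [68.8 43. ] 60.0
scene orange 162 237 area 521.5 cloud med [ 0.503 -0.31   0.022] rect [ 496.3 -316.3] [ 33.  111.4] 83.5
scene orange 8 96 area 208.0 cloud med [-0.523 -1.837 -0.67 ] rect [ 181.2 -961.3] [188.5  42.9] 51.2
scene orange 54 90 area 1910.0 cloud med [-0.495 -1.534 -0.537] rect [ 108.1 -865.6] [372.6 130.3] 50.1
scene orange 98 29 area 86.5 cloud med [-0.575 -1.267 -0.264] rect [-175.1 -917.5] [83.4 54.7] 5.3
scene orange 41 29 area 3509.0 cloud med [-0.534 -1.504 -0.288] rect [ -125.8 -1080.5] [453.1 209.2] 49.2
```

Run:
```python
from h import *
n="top"
f=np.load(n+"0.npz"); im,d=f["im"],f["d"]; C=cloud(n,d)
for nm,b in dict(lb=(115,150,170,255),og=(480,145,530,255)).items():
    x0,y0,x1,y1=b
    hsv=cv2.cvtColor(im,cv2.COLOR_RGB2HSV)
    sub=np.zeros((480,640),bool);sub[y0:y1,x0:x1]=1
    m=sub&(d>0)&(C[...,2]>.008)
    p=C[m]; r=cv2.minAreaRect((p[:,:2]*1000).astype(np.float32)); print(nm,"depth rect",r,"z top",np.percentile(p[:,2],90))
    # image mask: saturated or dark
    m2=(sub&((hsv[...,1]>120)|(hsv[...,2]<60))).astype(np.uint8)*255
    q=max(blobs(m2,50),key=cv2.contourArea)
    r=cv2.minAreaRect((onz(n,q.reshape(-1,2),.012)[:,:2]*1000).astype(np.float32)); print(nm,"img rect",r)
hsv=cv2.cvtColor(im,cv2.COLOR_RGB2HSV)
for nm,b in dict(grey=(170,85,310,210),blue=(340,85,475,200)).items():
    x0,y0,x1,y1=b
    sub=np.zeros((480,640),bool);sub[y0:y1,x0:x1]=1
    bg=np.median(im[:, :],axis=(0,1)); 
    m=(sub&(((im.astype(int)-0)@[1,1,1]/3)<125)).astype(np.uint8)*255
    m=cv2.morphologyEx(m,cv2.MORPH_CLOSE,np.ones((7,7)))
    q=max(blobs(m,500),key=cv2.contourArea)
    w=(onz(n,q.reshape(-1,2),.009)[:,:2]*1000).astype(np.float32)
    print(nm,cv2.minAreaRect(w))
for q in [(239,120),(239,170),(406,120),(406,170)]: print(C[q[1]-5:q[1]+5,q[0]-5:q[0]+5].reshape(-1,3).mean(0))
```

```text
lb depth rect ((532.7316284179688, 331.7867126464844), (146.6778106689453, 63.38487243652344), 6.851578712463379) z top 0.026637324036633946
lb img rect ((533.9679565429688, 326.57684326171875), (27.086179733276367, 147.1459197998047), 77.82830047607422)
og depth rect ((530.1976318359375, -314.7473449707031), (172.7512969970703, 50.253543853759766), 6.068852424621582) z top 0.02700577752249869
og img rect ((518.8953247070312, -319.3373107910156), (25.640289306640625, 149.12986755371094), 83.46424865722656)
grey ((626.59130859375, 153.3393096923828), (192.34776306152344, 164.0800323486328), 81.57856750488281)
blue ((620.601318359375, -146.0920867919922), (170.40809631347656, 190.87945556640625), 0.6002662777900696)
[0.67790568 0.15419527 0.00499919]
[0.58602599 0.15595209 0.00496584]
[ 0.66696103 -0.14791976  0.00485933]
[ 0.57575294 -0.14411776  0.00490198]
```

Run:
```python
from h import *
im=np.load("top0.npz")["im"]
g=cv2.resize(im[85:210,170:315],None,fx=5,fy=5,interpolation=cv2.INTER_CUBIC);b=cv2.resize(im[85:210,335:480],None,fx=5,fy=5,interpolation=cv2.INTER_CUBIC)
cv2.imwrite("pics/g.png",g[:,:,::-1]);cv2.imwrite("pics/b.png",b[:,:,::-1])
```

```text
(no output)
```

View pics/g.png

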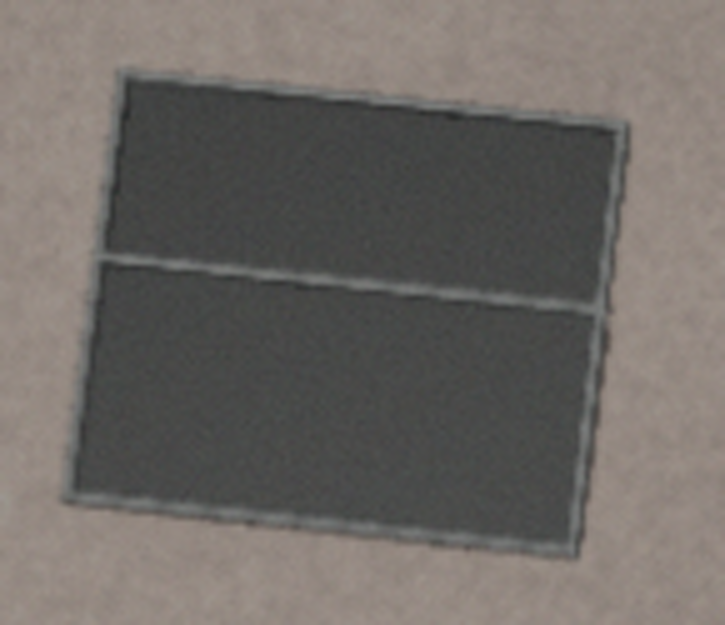

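View pics/b.png

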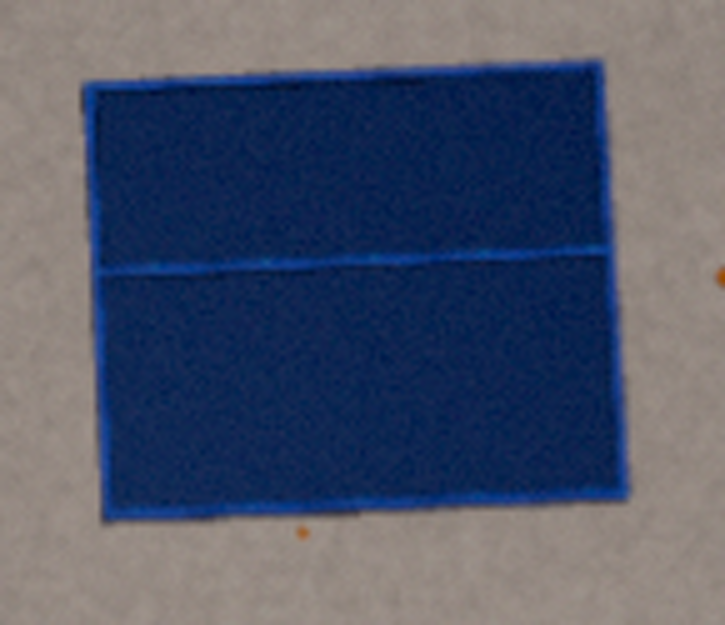

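The grey tray's outer corners in its 5x crop are (119,70), (628,122), (577,555) and (65,502). The blue tray's are (82,83), (602,62), (628,497) and (104,519). In both, the narrow lane is on the far side.

Run:
```python
from h import *
for nm,ox,c in (("grey",170,[(119,70),(628,122),(577,555),(65,502),(100,257),(603,312)]),("blue",335,[(82,83),(602,62),(628,497),(104,519),(97,270),(608,247)])):
    uv=np.array(c)/5+[ox,85]-.4
    w=onz("top",uv,.009)[:,:2]*1000
    TL,TR,BR,BL,DL,DR=w
    L=np.linalg.norm
    ang=lambda v:np.degrees(np.arctan2(v[1],v[0]))
    print(nm,"ctr",w[:4].mean(0).round(1),"sizes",[round(L(a),1) for a in(TL-TR,BL-BR,TL-BL,TR-BR)],"xax",[round(ang(a),1) for a in(TL-BL,TR-BR)],"yax-90",[round(ang(a)-90,1) for a in(TL-TR,BL-BR,DL-DR)])
    a=np.radians(np.mean([ang(TL-BL),ang(TR-BR)]+[ang(q)-90 for q in(TL-TR,BL-BR,DL-DR)])); 
    R=np.array([[np.cos(a),-np.sin(a)],[np.sin(a),np.cos(a)]]); c0=w[:4].mean(0)
    print(" yaw deg",np.degrees(a).round(2),"rad",a.round(4),"divider x in tray",((np.array([DL,DR])-c0)@R).round(1)[:,0])
    for q in ((44,0),(-34,45),(-34,-45),(-34,0)): print("  ",q,(c0+R@q).round(1))
from scipy.spatial.transform import Rotation as Ro
go(.533,.327,.15,np.radians(-12.2))
```

```text
grey ctr [626.8 154. ] sizes [np.float64(187.0), np.float64(186.0), np.float64(159.7), np.float64(158.7)] xax [np.float64(-7.8), np.float64(-8.1)] yax-90 [np.float64(-8.2), np.float64(-7.9), np.float64(-8.5)]
 yaw deg -8.11 rad -0.1415 divider x in tray [10.3  9.2]
   (44, 0) [670.3 147.8]
   (-34, 45) [599.5 203.3]
   (-34, -45) [586.8 114.2]
   (-34, 0) [593.1 158.8]
blue ctr [ 624.2 -145.5] sizes [np.float64(187.6), np.float64(186.8), np.float64(159.0), np.float64(158.5)] xax [np.float64(0.9), np.float64(0.6)] yax-90 [np.float64(0.4), np.float64(0.6), np.float64(0.7)]
 yaw deg 0.64 rad 0.0111 divider x in tray [10.9 11.2]
   (44, 0) [ 668.2 -145. ]
   (-34, 45) [ 589.7 -100.9]
   (-34, -45) [ 590.7 -190.9]
   (-34, 0) [ 590.2 -145.9]
t 0.1 pos [ 0.2082 -0.5355  0.2305] yawx 0.3707 tilt [-4.0e-04  1.6e-03 -1.0e+00] open 0.998
shift tool mm [ 615.2 -686.1   81.8]
turn about tool z 0.5837
```

Emit:
{"op": "servo_tool", "data": {"targets": [[[25.6,-28.6,0],[0,0,0],85],[[25.6,-28.6,0],[0,0,0],85],[[25.6,-28.6,0],[0,0,0],85],[[25.6,-28.6,0],[0,0,0],85],[[25.6,-28.6,0],[0,0,0],85],[[25.6,-28.6,0],[0,0,0],85],[[25.6,-28.6,0],[0,0,0],85],[[25.6,-28.6,0],[0,0,0],85],[[25.6,-28.6,0],[0,0,0],85],[[25.6,-28.6,0],[0,0,0],85],[[25.6,-28.6,0],[0,0,0],85],[[25.6,-28.6,0],[0,0,0],85]], "squeeze": 40}}

```text
clock: 1.1
ee_pos: [0.3702, -0.1028, 0.2312]
eef_rot: [0.983, 0.184, 0.0, 0.0]
ft_force: [-0.2, -0.7, 0.4]
opening: 0.994
```

Emit:
{"op": "servo_tool", "data": {"targets": [[[25.6,-28.6,5],[0,0,0],85],[[25.6,-28.6,5],[0,0,0],85],[[25.6,-28.6,5],[0,0,0],85],[[25.6,-28.6,5],[0,0,0],85],[[25.6,-28.6,5],[0,0,0],85],[[25.6,-28.6,5],[0,0,0],85],[[25.6,-28.6,5],[0,0,0],85],[[25.6,-28.6,5],[0,0,0],85],[[25.6,-28.6,5],[0,0,0],85],[[25.6,-28.6,5],[0,0,0],85],[[25.6,-28.6,5],[0,0,0],85],[[25.6,-28.6,5],[0,0,0],85]]}}

```text
clock: 2.1
ee_pos: [0.5323, 0.3283, 0.1704]
eef_rot: [0.983, 0.185, -0.001, 0.0]
ft_force: [0.7, -0.7, 0.2]
opening: 0.994
```

Emit:
{"op": "servo_tool", "data": {"targets": [[[0,0,0],[0,0,-0.122],60],[[0,0,0],[0,0,-0.122],60],[[0,0,0],[0,0,-0.122],60],[[0,0,0],[0,0,-0.122],60],[[0,0,0],[0,0,-0.122],60],[[0,0,0],[0,0,-0.122],60],[[0,0,0],[0,0,-0.122],60],[[0,0,0],[0,0,-0.122],60],[[0,0,0],[0,0,-0.122],60],[[0,0,0],[0,0,-0.122],60],[[0,0,0],[0,0,-0.122],60],[[0,0,0],[0,0,-0.122],60]]}}

```text
clock: 3.1
ee_pos: [0.532, 0.3263, 0.1707]
eef_rot: [0.605, 0.796, -0.001, -0.0]
ft_force: [0.6, -0.0, 0.1]
opening: 0.704
```

Emit:
{"op": "servo_tool", "data": {"targets": [[[0,0,0],[0,0,-0.122],60],[[0,0,0],[0,0,-0.122],60],[[0,0,0],[0,0,-0.122],60],[[0,0,0],[0,0,-0.122],60],[[0,0,0],[0,0,-0.122],60],[[0,0,0],[0,0,-0.122],60],[[0,0,0],[0,0,-0.122],60],[[0,0,0],[0,0,-0.122],60],[[0,0,0],[0,0,-0.117],60],[[0,0,0],[0,0,0],60]]}}

```text
clock: 3.93
ee_pos: [0.532, 0.3263, 0.1707]
eef_rot: [0.106, 0.994, -0.0, -0.0]
ft_force: [0.1, 0.2, 0.8]
opening: 0.701
```

```bash
python3 -c "
from h import *
print(sensors.state()['qpos'].round(2))
go(.533,.327,.005,np.radians(-12.2))"
```

```text
[ 0.44  0.39  1.49 -0.    1.27 -0.92]
t 3.93 pos [0.532  0.3263 0.1707] yawx 2.9296 tilt [-1.e-03 -6.e-04 -1.e+00] open 0.701
shift tool mm [ -1.    1.  165.7]
turn about tool z 0.001
```

Emit:
{"op": "servo_tool", "data": {"targets": [[[0,0,36],[0,0,0],60],[[0,0,36],[0,0,0],60],[[0,0,36],[0,0,0],60],[[-1,1,34],[0,0,0],60],[[0,0,14],[0,0,0],60],[[0,0,10],[0,0,0],60],[[0,0,0],[0,0,0],50],[[0,0,0],[0,0,0],15],[[0,0,0],[0,0,0],15],[[0,0,0],[0,0,0],15],[[0,0,0],[0,0,0],15],[[0,0,0],[0,0,0],15]]}}

```text
clock: 4.93
ee_pos: [0.5346, 0.3278, 0.007]
eef_rot: [0.107, 0.994, 0.001, 0.002]
ft_force: [0.0, -0.7, 6.0]
opening: 0.27
```

Emit:
{"op": "servo_tool", "data": {"targets": [[[0,0,0],[0,0,0],15],[[0,0,0],[0,0,0],15],[[0,0,0],[0,0,0],15],[[0,0,0],[0,0,0],15]]}}

```text
clock: 5.27
ee_pos: [0.5347, 0.3277, 0.007]
eef_rot: [0.107, 0.994, 0.001, 0.001]
ft_force: [0.7, 1.2, 6.2]
opening: 0.269
```

Emit:
{"op": "servo_tool", "data": {"targets": [[[0,0,-10],[0,0,0],15],[[0,0,-30],[0,0,0],15],[[0,0,-35],[0,0,0],15],[[0,0,-20],[0,0,0],15],[[0,0,0],[0,0,0.12],15],[[0,0,0],[0,0,0.12],15],[[0,0,0],[0,0,0.12],15],[[0,0,0],[0,0,0.12],15],[[0,0,0],[0,0,0.12],15],[[0,0,0],[0,0,0.12],15],[[0,0,0],[0,0,0.12],15],[[0,0,0],[0,0,0.12],15]]}}

```text
clock: 6.27
ee_pos: [0.5331, 0.327, 0.1007]
eef_rot: [0.556, 0.831, -0.0, -0.0]
ft_force: [-0.6, -0.1, -0.8]
opening: 0.266
```

Emit:
{"op": "servo_tool", "data": {"targets": [[[0,0,0],[0,0,0.12],15],[[0,0,0],[0,0,0.12],15],[[0,0,0],[0,0,0.12],15],[[0,0,0],[0,0,0.12],15],[[0,0,0],[0,0,0.06],15],[[0,0,0],[0,0,0],15]]}}

```text
clock: 6.77
ee_pos: [0.5331, 0.3271, 0.1006]
eef_rot: [0.756, 0.654, -0.0, -0.0]
ft_force: [-0.5, 0.2, -0.7]
opening: 0.274
```

Run:
```python
from h import *
go(.6703,.1478,.013,np.radians(81.9))
im,d=eyes.get_image("scene"); cv2.imwrite("pics/s1.png",im[:,:,::-1])
```

```text
t 6.77 pos [0.5331 0.3271 0.1006] yawx 1.4269 tilt [-3.e-04 -2.e-04 -1.e+00] open 0.274
shift tool mm [-157.7  161.5   87.6]
turn about tool z -0.0026
```

View pics/s1.png

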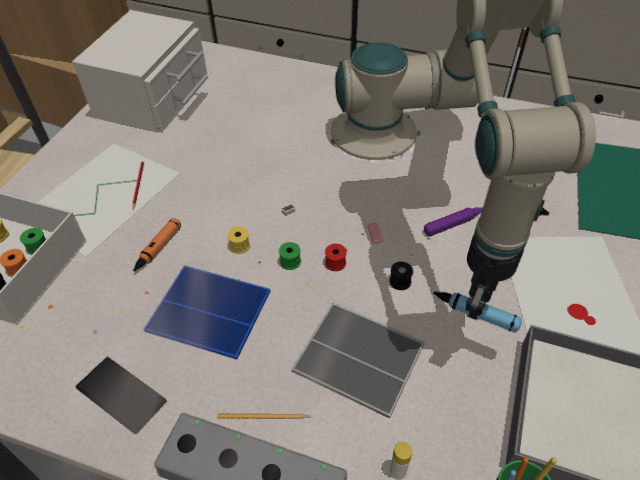

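Emit:
{"op": "servo_tool", "data": {"targets": [[[-26.3,26.9,0],[0,0,0],15],[[-26.3,26.9,0],[0,0,0],15],[[-26.3,26.9,0],[0,0,0],15],[[-26.3,26.9,0],[0,0,0],15],[[-26.3,26.9,0],[0,0,0],15],[[-26.2,27,0],[0,0,0],15],[[0,0,20],[0,0,0],15],[[0,0,25],[0,0,0],15],[[0,0,0],[0,0,0],15]]}}

```text
clock: 7.57
ee_pos: [0.6676, 0.1465, 0.0506]
eef_rot: [0.756, 0.655, -0.004, -0.003]
ft_force: [-0.1, -0.1, -1.0]
opening: 0.267
```

Run:
```python
from h import *
go(.6703,.1478,.012,np.radians(81.9))
```

```text
t 7.57 pos [0.6676 0.1465 0.0506] yawx 1.4275 tilt [-0.0095 -0.0011 -1.    ] open 0.267
shift tool mm [ 1.7  2.9 38.5]
turn about tool z -0.0019
```

Emit:
{"op": "servo_tool", "data": {"targets": [[[0,0,0],[0,0,0],15],[[0,0,20],[0,0,0],15],[[0,0,12],[0,0,0],15],[[0,0,5],[0,0,0],15],[[0,0,3],[0,0,0],15],[[0,0,2],[0,0,0],15],[[0,0,0],[0,0,0],15],[[0,0,0],[0,0,0],15]]}}

```text
clock: 8.23
ee_pos: [0.6713, 0.1483, 0.014]
eef_rot: [0.756, 0.655, 0.0, 0.0]
ft_force: [-0.7, -0.2, -1.1]
opening: 0.273
```

Emit:
{"op": "servo_tool", "data": {"targets": [[[0,0,3],[0,0,0],15],[[0,0,0],[0,0,0],15],[[0,0,0],[0,0,0],31],[[0,0,0],[0,0,0],31],[[0,0,0],[0,0,0],31],[[0,0,0],[0,0,0],31]]}}

```text
clock: 8.73
ee_pos: [0.6707, 0.148, 0.0102]
eef_rot: [0.756, 0.655, -0.0, -0.0]
ft_force: [-0.8, -0.2, -0.5]
opening: 0.361
```

Emit:
{"op": "servo_tool", "data": {"targets": [[[0,0,-10],[0,0,0],31],[[0,0,-20],[0,0,0],31],[[0,0,-30],[0,0,0],60],[[0,0,-30],[0,0,0],60],[[0,0,0],[0,0,0],60],[[0,0,0],[0,0,0],60]]}}

```text
clock: 9.23
ee_pos: [0.6726, 0.1483, 0.1036]
eef_rot: [0.756, 0.655, 0.002, 0.002]
ft_force: [-1.4, -0.1, -0.3]
opening: 0.7
```

Run:
```python
from h import *
print(sensors.state()['qpos'].round(2))
go(.433,.045,.1)
```

```text
[ 0.12  0.52  1.43 -0.    1.18  0.26]
t 9.23 pos [0.6726 0.1483 0.1036] yawx 1.4278 tilt [ 5.9e-03  6.0e-04 -1.0e+00] open 0.7
shift tool mm [-136.4 -222.4    2.1]
```

Emit:
{"op": "servo_tool", "data": {"targets": [[[-19.5,-31.8,0],[0,0,0],70],[[-19.5,-31.8,0],[0,0,0],70],[[-19.5,-31.8,0],[0,0,0],70],[[-19.5,-31.8,0],[0,0,0],70],[[-19.5,-31.8,0],[0,0,0],70],[[-19.5,-31.8,0],[0,0,0],70],[[-19.5,-31.6,0],[0,0,0],70],[[0,0,15],[0,0,0],70],[[0,0,20],[0,0,0],70],[[0,0,0],[0,0,0],70],[[0,0,0],[0,0,0],70]]}}

```text
clock: 10.15
ee_pos: [0.4298, 0.0447, 0.0644]
eef_rot: [0.756, 0.655, -0.001, -0.001]
ft_force: [0.0, 0.4, -0.5]
opening: 0.821
```

Run:
```python
from h import *
go(.433,.045,.008)
im,d=eyes.get_image("scene"); cv2.imwrite("pics/s2.png",im[:,:,::-1])
```

```text
t 10.15 pos [0.4298 0.0447 0.0644] yawx 1.4276 tilt [-3.7e-03  1.0e-04 -1.0e+00] open 0.821
shift tool mm [ 0.8  3.3 56.4]
```

View pics/s2.png

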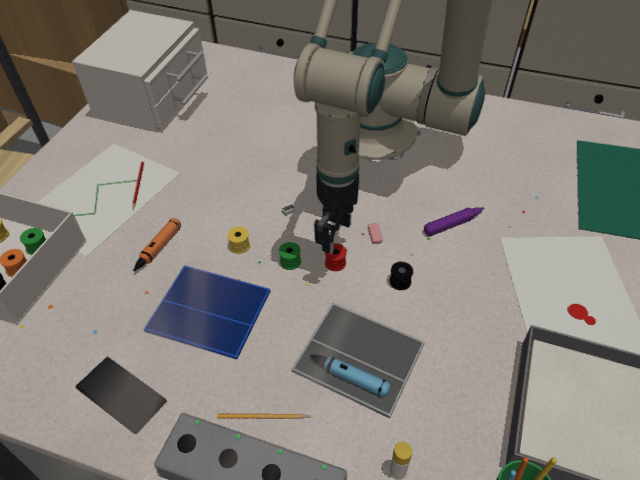

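The pen is lying in the grey lane at about (350,375), and the gripper is over the red spool at (335,257).

Emit:
{"op": "servo_tool", "data": {"targets": [[[0.5,2,0],[0,0,0],70],[[0,0,25],[0,0,0],70],[[0,0,20],[0,0,0],70],[[0,0,11],[0,0,0],70],[[0,0,0],[0,0,0],70],[[0,0,0],[0,0,0],35],[[0,0,0],[0,0,0],35],[[0,0,0],[0,0,0],35],[[0,0,0],[0,0,0],35],[[0,0,0],[0,0,0],35],[[0,0,0],[0,0,0],35]]}}

```text
clock: 11.12
ee_pos: [0.4347, 0.0449, 0.0104]
eef_rot: [0.756, 0.655, 0.001, 0.001]
ft_force: [0.2, -0.2, 6.7]
opening: 0.503
```

Emit:
{"op": "servo_tool", "data": {"targets": [[[0,0,0],[0,0,0],35],[[0,0,-10],[0,0,0],35],[[0,0,-25],[0,0,0],35],[[0,0,-30],[0,0,0],35],[[0,0,-20],[0,0,0],35],[[0,0,0],[0,0,0],35]]}}

```text
clock: 11.62
ee_pos: [0.4364, 0.0447, 0.0982]
eef_rot: [0.756, 0.655, 0.003, 0.003]
ft_force: [0.1, 0.5, -1.0]
opening: 0.496
```

Run:
```python
from h import *
go(.5995,.2033,.09,np.radians(81.9))
```

```text
t 11.62 pos [0.4364 0.0447 0.0982] yawx 1.4279 tilt [ 8.9e-03 -6.0e-04 -1.0e+00] open 0.496
shift tool mm [180.2 138.8   9.5]
turn about tool z -0.0015
```

Emit:
{"op": "servo_tool", "data": {"targets": [[[30,23.1,0],[0,0,0],35],[[30,23.1,0],[0,0,0],35],[[30,23.1,0],[0,0,0],35],[[30,23.1,0],[0,0,0],35],[[30,23.1,0],[0,0,0],35],[[30,23,0],[0,0,0],35],[[0,0,25],[0,0,0],35],[[0,0,20],[0,0,0],35],[[0,0,0],[0,0,0],35],[[0,0,0],[0,0,0],35]]}}

```text
clock: 12.45
ee_pos: [0.5942, 0.2029, 0.0472]
eef_rot: [0.756, 0.655, -0.002, -0.001]
ft_force: [-0.4, -0.1, 0.1]
opening: 0.503
```

Run:
```python
from h import *
go(.5995,.2033,.0155,np.radians(81.9))
```

```text
t 12.45 pos [0.5942 0.2029 0.0472] yawx 1.428 tilt [-0.005  -0.0013 -1.    ] open 0.503
shift tool mm [ 1.2  5.4 31.6]
turn about tool z -0.0014
```

Emit:
{"op": "servo_tool", "data": {"targets": [[[1,4,0],[0,0,0],35],[[0,0,15],[0,0,0],35],[[0,0,10],[0,0,0],35],[[0,0,5],[0,0,0],35],[[0,0,0],[0,0,0],35],[[0,0,0],[0,0,0],35]]}}

```text
clock: 12.95
ee_pos: [0.6002, 0.2035, 0.0195]
eef_rot: [0.756, 0.655, -0.0, 0.0]
ft_force: [-0.3, 0.1, -0.0]
opening: 0.501
```

Emit:
{"op": "servo_tool", "data": {"targets": [[[0,0,3],[0,0,0],35],[[0,0,2],[0,0,0],35],[[0,0,0],[0,0,0],35],[[0,0,0],[0,0,0],35]]}}

```text
clock: 13.28
ee_pos: [0.6004, 0.2038, 0.0145]
eef_rot: [0.756, 0.655, 0.0, 0.0]
ft_force: [0.3, -0.8, -0.9]
opening: 0.496
```

Emit:
{"op": "servo_tool", "data": {"targets": [[[0,0,1],[0,0,0],35],[[0,0,0],[0,0,0],35],[[0,0,0],[0,0,0],56],[[0,0,0],[0,0,0],56],[[0,0,0],[0,0,0],56],[[0,0,0],[0,0,0],56]]}}

```text
clock: 13.78
ee_pos: [0.6, 0.2037, 0.0131]
eef_rot: [0.756, 0.655, -0.0, -0.0]
ft_force: [-0.6, 0.4, -0.1]
opening: 0.656
```

Emit:
{"op": "servo_tool", "data": {"targets": [[[0,0,-10],[0,0,0],60],[[0,0,-20],[0,0,0],70],[[0,0,-30],[0,0,0],70],[[0,0,-30],[0,0,0],70],[[0,0,0],[0,0,0],70],[[0,0,0],[0,0,0],70]]}}

```text
clock: 14.28
ee_pos: [0.6018, 0.2041, 0.1062]
eef_rot: [0.756, 0.655, 0.002, 0.001]
ft_force: [-0.1, 0.5, 0.2]
opening: 0.819
```

Run:
```python
from h import *
go(.454,-.158,.1,np.radians(81.9))
im,d=eyes.get_image("scene"); cv2.imwrite("pics/s3.png",im[:,:,::-1])
```

```text
t 14.28 pos [0.6018 0.2041 0.1062] yawx 1.4278 tilt [ 0.0055  0.0011 -1.    ] open 0.819
shift tool mm [-379.5  -94.8    5. ]
turn about tool z -0.0016
```

View pics/s3.png

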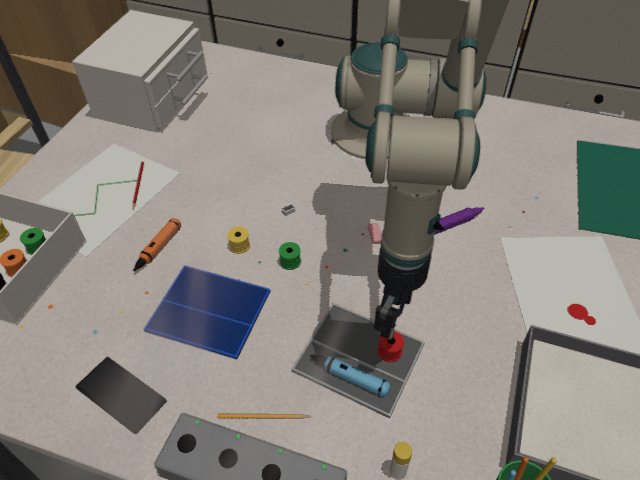

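The red spool is standing in the grey bay at (391,347). Yellow is next.

Emit:
{"op": "servo_tool", "data": {"targets": [[[-34.5,-8.6,0],[0,0,0],70],[[-34.5,-8.6,0],[0,0,0],70],[[-34.5,-8.6,0],[0,0,0],70],[[-34.5,-8.6,0],[0,0,0],70],[[-34.5,-8.6,0],[0,0,0],70],[[-34.5,-8.6,0],[0,0,0],70],[[-34.5,-8.6,0],[0,0,0],70],[[-34.5,-8.6,0],[0,0,0],70],[[-34.5,-8.6,0],[0,0,0],70],[[-34.5,-8.6,0],[0,0,0],70],[[-34.5,-8.6,0],[0,0,0],70],[[0,0,20],[0,0,0],70]]}}

```text
clock: 15.33
ee_pos: [0.4523, -0.1644, 0.0848]
eef_rot: [0.757, 0.653, -0.0, 0.003]
ft_force: [0.3, -0.3, 0.5]
opening: 0.819
```

Emit:
{"op": "servo_tool", "data": {"targets": [[[0,0,20],[0,0,0],70],[[0,0,0],[0,0,0],70],[[0,0,0],[0,0,0],70],[[0,0,0],[0,0,0],70]]}}

```text
clock: 15.67
ee_pos: [0.4524, -0.1581, 0.0632]
eef_rot: [0.756, 0.655, -0.0, -0.0]
ft_force: [1.4, -0.2, -0.3]
opening: 0.818
```

Run:
```python
from h import *
go(.454,-.158,.009,np.radians(81.9))
```

```text
t 15.67 pos [ 0.4524 -0.1581  0.0632] yawx 1.4283 tilt [-8.e-04  4.e-04 -1.e+00] open 0.818
shift tool mm [ 0.3  1.6 54.2]
turn about tool z -0.0011
```

Emit:
{"op": "servo_tool", "data": {"targets": [[[0,1.5,25],[0,0,0],70],[[0,0,20],[0,0,0],70],[[0,0,9],[0,0,0],70],[[0,0,0],[0,0,0],70],[[0,0,0],[0,0,0],35],[[0,0,0],[0,0,0],35],[[0,0,0],[0,0,0],35],[[0,0,0],[0,0,0],35],[[0,0,0],[0,0,0],35],[[0,0,0],[0,0,0],35],[[0,0,0],[0,0,0],35]]}}

```text
clock: 16.58
ee_pos: [0.4551, -0.1591, 0.0107]
eef_rot: [0.756, 0.655, 0.001, 0.001]
ft_force: [-0.7, 1.2, 6.1]
opening: 0.503
```

Emit:
{"op": "servo_tool", "data": {"targets": [[[0,0,-10],[0,0,0],35],[[0,0,-25],[0,0,0],35],[[0,0,-30],[0,0,0],35],[[0,0,-25],[0,0,0],35],[[0,0,0],[0,0,0],35],[[0,0,0],[0,0,0],35]]}}

```text
clock: 17.08
ee_pos: [0.4549, -0.1592, 0.1009]
eef_rot: [0.756, 0.655, 0.001, 0.002]
ft_force: [0.3, -1.3, -0.8]
opening: 0.504
```

Run:
```python
from h import *
go(.5868,.1142,.1,np.radians(81.9))
```

```text
t 17.08 pos [ 0.4549 -0.1592  0.1009] yawx 1.4278 tilt [ 0.0037 -0.0021 -1.    ] open 0.504
shift tool mm [289.4  91.6   0.8]
turn about tool z -0.0016
```

Emit:
{"op": "servo_tool", "data": {"targets": [[[32.2,10.2,0],[0,0,0],35],[[32.2,10.2,0],[0,0,0],35],[[32.2,10.2,0],[0,0,0],35],[[32.2,10.2,0],[0,0,0],35],[[32.2,10.2,0],[0,0,0],35],[[32.2,10.2,0],[0,0,0],35],[[32.2,10.2,0],[0,0,0],35],[[32.2,10.2,0],[0,0,0],35],[[32.2,10.2,0],[0,0,0],35],[[0,0,25],[0,0,0],35],[[0,0,25],[0,0,0],35],[[0,0,0],[0,0,0],35]]}}

```text
clock: 18.08
ee_pos: [0.5811, 0.1155, 0.0433]
eef_rot: [0.755, 0.655, -0.005, -0.004]
ft_force: [-1.6, 0.1, -1.0]
opening: 0.499
```

Emit:
{"op": "servo_tool", "data": {"targets": [[[0,0,0],[0,0,0],35],[[0,0,0],[0,0,0],35]]}}

```text
clock: 18.25
ee_pos: [0.586, 0.1148, 0.0492]
eef_rot: [0.756, 0.655, -0.0, -0.0]
ft_force: [0.2, -0.1, -0.1]
opening: 0.503
```

Run:
```python
from h import *
go(.5868,.1142,.0145,np.radians(81.9))
```

```text
t 18.25 pos [0.586  0.1148 0.0492] yawx 1.4274 tilt [-7.e-04 -2.e-04 -1.e+00] open 0.503
shift tool mm [-0.5  0.9 34.7]
turn about tool z -0.0021
```

Emit:
{"op": "servo_tool", "data": {"targets": [[[0,0,15],[0,0,0],35],[[0,0,10],[0,0,0],35],[[0,0,5],[0,0,0],35],[[0,0,3],[0,0,0],35],[[0,0,1],[0,0,0],35],[[0,0,1],[0,0,0],35],[[0,0,0],[0,0,0],35],[[0,0,0],[0,0,0],35],[[0,0,0],[0,0,0],35]]}}

```text
clock: 19.0
ee_pos: [0.5865, 0.1152, 0.0148]
eef_rot: [0.756, 0.655, 0.0, 0.0]
ft_force: [0.2, 0.4, 1.3]
opening: 0.503
```

Emit:
{"op": "servo_tool", "data": {"targets": [[[0,0,1],[0,0,0],35],[[0,0,0],[0,0,0],35],[[0,0,0],[0,0,0],56],[[0,0,0],[0,0,0],56],[[0,0,0],[0,0,0],56],[[0,0,0],[0,0,0],56]]}}

```text
clock: 19.5
ee_pos: [0.586, 0.1151, 0.0131]
eef_rot: [0.756, 0.655, -0.0, -0.0]
ft_force: [-0.2, 0.7, 0.2]
opening: 0.658
```

Emit:
{"op": "servo_tool", "data": {"targets": [[[0,0,-10],[0,0,0],60],[[0,0,-20],[0,0,0],60],[[0,0,-30],[0,0,0],60],[[0,0,-30],[0,0,0],60],[[0,0,0],[0,0,0],60],[[0,0,0],[0,0,0],60]]}}

```text
clock: 20.0
ee_pos: [0.5877, 0.1153, 0.106]
eef_rot: [0.756, 0.655, 0.002, 0.002]
ft_force: [0.4, -0.5, -0.3]
opening: 0.705
```

Run:
```python
from h import *
print(sensors.state()['qpos'].round(2))
go(.519,-.319,.1,np.radians(-6.5))
im,d=eyes.get_image("scene"); cv2.imwrite("pics/s4.png",im[:,:,::-1])
```

```text
[ 0.08  0.4   1.64 -0.    1.09  0.22]
t 20.0 pos [0.5877 0.1153 0.106 ] yawx 1.4278 tilt [ 5.4e-03  4.0e-04 -1.0e+00] open 0.705
shift tool mm [-439.7   -6.2    5.5]
turn about tool z 1.5413
```

View pics/s4.png

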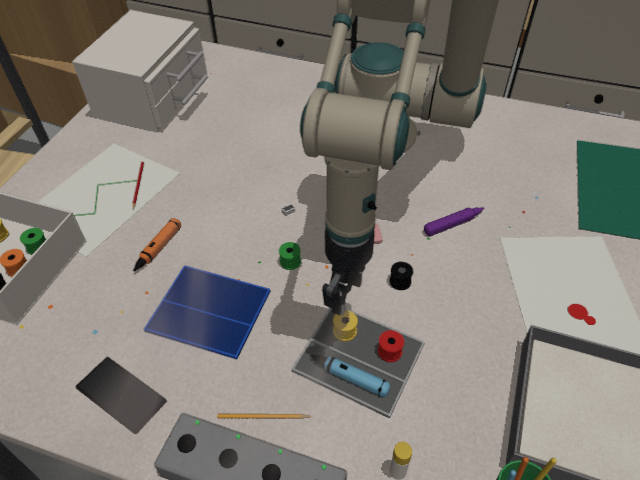

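Yellow (345,326) and red (391,347) are both standing in the grey bay, clear of each other. The orange pen is next.

Emit:
{"op": "servo_tool", "data": {"targets": [[[-36.6,-0.5,0],[0,0,0],60],[[-36.6,-0.5,0],[0,0,0],60],[[-36.6,-0.5,0],[0,0,0],60],[[-36.6,-0.5,0],[0,0,0],60],[[-36.6,-0.5,0],[0,0,0],60],[[-36.6,-0.5,0],[0,0,0],60],[[-36.6,-0.5,0],[0,0,0],60],[[-36.6,-0.5,0],[0,0,0],60],[[-36.6,-0.5,0],[0,0,0],60],[[-36.6,-0.5,0],[0,0,0],60],[[-36.6,-0.5,0],[0,0,0],60],[[-36.6,-0.5,0],[0,0,0],60]]}}

```text
clock: 21.05
ee_pos: [0.5159, -0.3197, 0.1017]
eef_rot: [0.756, 0.655, -0.0, -0.002]
ft_force: [1.2, -0.9, -0.7]
opening: 0.699
```

Emit:
{"op": "servo_tool", "data": {"targets": [[[0,0,0],[0,0,0.12],60],[[0,0,0],[0,0,0.12],60],[[0,0,0],[0,0,0.12],60],[[0,0,0],[0,0,0.12],60],[[0,0,0],[0,0,0.12],60],[[0,0,0],[0,0,0.12],60],[[0,0,0],[0,0,0.12],60],[[0,0,0],[0,0,0.12],60],[[0,0,0],[0,0,0.12],60],[[0,0,0],[0,0,0.12],60],[[0,0,0],[0,0,0.12],60],[[0,0,0],[0,0,0.12],60]]}}

```text
clock: 22.05
ee_pos: [0.5165, -0.318, 0.1016]
eef_rot: [1.0, -0.009, -0.001, -0.001]
ft_force: [0.1, 0.5, -0.3]
opening: 0.705
```

Emit:
{"op": "servo_tool", "data": {"targets": [[[0,0,0],[0,0,0.1],60],[[0,0,0],[0,0,0],60],[[0,0,0],[0,0,0],60]]}}

```text
clock: 22.3
ee_pos: [0.5168, -0.3182, 0.102]
eef_rot: [0.998, -0.055, -0.001, -0.001]
ft_force: [0.2, -0.7, 1.0]
opening: 0.704
```

Run:
```python
from h import *
print(sensors.state()['qpos'].round(2))
go(.519,-.319,.006,np.radians(-6.5))
```

```text
[-0.67  0.42  1.62 -0.    1.1   1.01]
t 22.3 pos [ 0.5168 -0.3182  0.102 ] yawx -0.1096 tilt [-0.0021  0.0016 -1.    ] open 0.704
shift tool mm [ 2.5  0.7 96. ]
turn about tool z 0.0038
```

Emit:
{"op": "servo_tool", "data": {"targets": [[[2,0.5,30],[0,0,0],60],[[0,0,30],[0,0,0],60],[[0,0,22],[0,0,0],60],[[0,0,13],[0,0,0],60],[[0,0,0],[0,0,0],60],[[0,0,0],[0,0,0],15],[[0,0,0],[0,0,0],15],[[0,0,0],[0,0,0],15],[[0,0,0],[0,0,0],15],[[0,0,0],[0,0,0],15],[[0,0,0],[0,0,0],15],[[0,0,0],[0,0,0],15]]}}

```text
clock: 23.3
ee_pos: [0.5204, -0.3202, 0.0098]
eef_rot: [0.998, -0.056, 0.001, 0.001]
ft_force: [-0.1, -0.2, 6.1]
opening: 0.269
```

Emit:
{"op": "servo_tool", "data": {"targets": [[[0,0,0],[0,0,0],15],[[0,0,-10],[0,0,0],15],[[0,0,-30],[0,0,0],15],[[0,0,-35],[0,0,0],15],[[0,0,-20],[0,0,0],15],[[0,0,0],[0,0,0],15],[[0,0,0],[0,0,0],15]]}}

```text
clock: 23.88
ee_pos: [0.52, -0.3198, 0.105]
eef_rot: [0.998, -0.056, 0.001, 0.001]
ft_force: [-0.7, 0.8, -0.8]
opening: 0.27
```

Run:
```python
from h import *
go(.668,-.145,.1,np.radians(90.6))
```

```text
t 23.88 pos [ 0.52   -0.3198  0.105 ] yawx -0.1121 tilt [ 0.0024 -0.0019 -1.    ] open 0.27
shift tool mm [ 127.5 -190.3    5. ]
turn about tool z 1.4482
```

Emit:
{"op": "servo_tool", "data": {"targets": [[[0,0,0],[0,0,-0.121],15],[[0,0,0],[0,0,-0.121],15],[[0,0,0],[0,0,-0.121],15],[[0,0,0],[0,0,-0.121],15],[[0,0,0],[0,0,-0.121],15],[[0,0,0],[0,0,-0.121],15],[[0,0,0],[0,0,-0.121],15],[[0,0,0],[0,0,-0.121],15],[[0,0,0],[0,0,-0.121],15],[[0,0,0],[0,0,-0.121],15],[[0,0,0],[0,0,-0.121],15],[[0,0,0],[0,0,-0.121],15]]}}

```text
clock: 24.88
ee_pos: [0.5181, -0.3184, 0.1012]
eef_rot: [0.782, 0.623, -0.001, -0.002]
ft_force: [0.3, 0.4, -0.6]
opening: 0.269
```

Emit:
{"op": "servo_tool", "data": {"targets": [[[0,0,0],[0,0,-0.121],15],[[0,0,0],[0,0,-0.121],15],[[0,0,0],[0,0,0],15],[[0,0,0],[0,0,0],15]]}}

```text
clock: 25.22
ee_pos: [0.5185, -0.3187, 0.1018]
eef_rot: [0.704, 0.71, -0.0, -0.002]
ft_force: [0.7, -0.5, -0.6]
opening: 0.265
```

Run:
```python
from h import *
go(.668,-.145,.1,np.radians(90.6))
```

```text
t 25.22 pos [ 0.5185 -0.3187  0.1018] yawx 1.5787 tilt [-0.0026  0.002  -1.    ] open 0.265
shift tool mm [172.5 150.9   1.7]
turn about tool z -0.0025
```

Emit:
{"op": "servo_tool", "data": {"targets": [[[28.7,25,0],[0,0,0],15],[[28.7,25,0],[0,0,0],15],[[28.7,25,0],[0,0,0],15],[[28.7,25,0],[0,0,0],15],[[28.7,25,0],[0,0,0],15],[[28.7,25,0],[0,0,0],15],[[0,0,25],[0,0,0],15],[[0,0,25],[0,0,0],15],[[0,0,0],[0,0,0],15],[[0,0,0],[0,0,0],15],[[0,0,0],[0,0,0],15]]}}

```text
clock: 26.13
ee_pos: [0.6677, -0.1461, 0.0538]
eef_rot: [0.704, 0.71, 0.0, 0.0]
ft_force: [-0.3, -0.0, -0.3]
opening: 0.263
```

Run:
```python
from h import *
go(.668,-.145,.0135,np.radians(90.6))
```

```text
t 26.13 pos [ 0.6677 -0.1461  0.0538] yawx 1.5801 tilt [ 3.e-04 -2.e-04 -1.e+00] open 0.263
shift tool mm [ 1.1  0.3 40.3]
turn about tool z -0.0011
```

Emit:
{"op": "servo_tool", "data": {"targets": [[[1,0,15],[0,0,0],15],[[0,0,12],[0,0,0],15],[[0,0,6],[0,0,0],15],[[0,0,4],[0,0,0],15],[[0,0,2],[0,0,0],15],[[0,0,1],[0,0,0],15],[[0,0,0],[0,0,0],15],[[0,0,0],[0,0,0],15],[[0,0,0],[0,0,0],15]]}}

```text
clock: 26.88
ee_pos: [0.668, -0.1449, 0.0138]
eef_rot: [0.703, 0.711, 0.0, 0.001]
ft_force: [0.1, -0.5, 0.2]
opening: 0.267
```

Emit:
{"op": "servo_tool", "data": {"targets": [[[0,0,1],[0,0,0],15],[[0,0,0],[0,0,0],15],[[0,0,0],[0,0,0],33],[[0,0,0],[0,0,0],33],[[0,0,0],[0,0,0],33],[[0,0,0],[0,0,0],33]]}}

```text
clock: 27.38
ee_pos: [0.6675, -0.1445, 0.012]
eef_rot: [0.703, 0.711, -0.0, -0.0]
ft_force: [-0.2, 0.2, -0.0]
opening: 0.386
```

Emit:
{"op": "servo_tool", "data": {"targets": [[[0,0,-10],[0,0,0],33],[[0,0,-20],[0,0,0],33],[[0,0,-30],[0,0,0],60],[[0,0,-30],[0,0,0],70],[[0,0,0],[0,0,0],70],[[0,0,0],[0,0,0],70]]}}

```text
clock: 27.88
ee_pos: [0.6693, -0.1451, 0.1055]
eef_rot: [0.703, 0.711, 0.001, 0.003]
ft_force: [0.0, 0.3, -0.5]
opening: 0.821
```

Run:
```python
from h import *
go(.459,-.0433,.1,np.radians(90.6))
im,d=eyes.get_image("scene"); cv2.imwrite("pics/s5.png",im[:,:,::-1])
```

```text
t 27.88 pos [ 0.6693 -0.1451  0.1055] yawx 1.5818 tilt [ 0.0055 -0.0019 -1.    ] open 0.821
shift tool mm [ 104.2 -209.1    4.1]
turn about tool z 0.0006
```

View pics/s5.png

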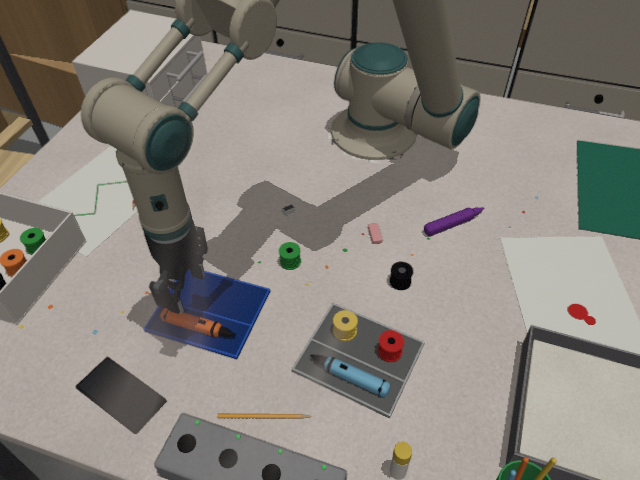

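The orange pen is in the blue lane at about (200,323). Now the green spool.

Emit:
{"op": "servo_tool", "data": {"targets": [[[14.9,-29.8,0],[0,0,0],70],[[14.9,-29.8,0],[0,0,0],70],[[14.9,-29.8,0],[0,0,0],70],[[14.9,-29.8,0],[0,0,0],70],[[14.9,-29.8,0],[0,0,0],70],[[14.9,-29.8,0],[0,0,0],70],[[14.9,-29.8,0],[0,0,0],70],[[0,0,20],[0,0,0],70],[[0,0,20],[0,0,0],70],[[0,0,0],[0,0,0],70],[[0,0,0],[0,0,0],70],[[0,0,0],[0,0,0],70]]}}

```text
clock: 28.93
ee_pos: [0.4581, -0.0428, 0.0623]
eef_rot: [0.703, 0.711, -0.0, -0.0]
ft_force: [0.4, 0.2, 0.4]
opening: 0.819
```

Run:
```python
from h import *
go(.459,-.0433,.009,np.radians(90.6))
```

```text
t 28.93 pos [ 0.4581 -0.0428  0.0623] yawx 1.5816 tilt [-6.e-04  0.e+00 -1.e+00] open 0.819
shift tool mm [-0.5  0.9 53.3]
turn about tool z 0.0004
```

Emit:
{"op": "servo_tool", "data": {"targets": [[[0,1,25],[0,0,0],70],[[0,0,20],[0,0,0],70],[[0,0,8],[0,0,0],70],[[0,0,0],[0,0,0],70],[[0,0,0],[0,0,0],35],[[0,0,0],[0,0,0],35],[[0,0,0],[0,0,0],35],[[0,0,0],[0,0,0],35],[[0,0,0],[0,0,0],35],[[0,0,0],[0,0,0],35],[[0,0,0],[0,0,0],35]]}}

```text
clock: 29.85
ee_pos: [0.4601, -0.043, 0.0106]
eef_rot: [0.703, 0.711, 0.001, 0.001]
ft_force: [-1.1, -0.1, 6.1]
opening: 0.503
```

Emit:
{"op": "servo_tool", "data": {"targets": [[[0,0,-10],[0,0,0],35],[[0,0,-25],[0,0,0],35],[[0,0,-30],[0,0,0],35],[[0,0,-25],[0,0,0],35],[[0,0,0],[0,0,0],35],[[0,0,0],[0,0,0],35]]}}

```text
clock: 30.35
ee_pos: [0.4599, -0.0428, 0.1008]
eef_rot: [0.703, 0.711, 0.001, 0.002]
ft_force: [-0.2, 0.3, -1.5]
opening: 0.504
```

Run:
```python
from h import *
go(.5902,-.1459,.1,np.radians(90.6))
```

```text
t 30.35 pos [ 0.4599 -0.0428  0.1008] yawx 1.5819 tilt [ 0.004  -0.0011 -1.    ] open 0.504
shift tool mm [-104.5  129.2    1.5]
turn about tool z 0.0006
```

Emit:
{"op": "servo_tool", "data": {"targets": [[[-20.9,25.8,0],[0,0,0],35],[[-20.9,25.8,0],[0,0,0],35],[[-20.9,25.8,0],[0,0,0],35],[[-20.9,25.8,0],[0,0,0],35],[[-20.9,25.8,0],[0,0,0],35],[[0,0,25],[0,0,0],35],[[0,0,25],[0,0,0],35],[[0,0,0],[0,0,0],35],[[0,0,0],[0,0,0],35],[[0,0,0],[0,0,0],35]]}}

```text
clock: 31.18
ee_pos: [0.5887, -0.1454, 0.0492]
eef_rot: [0.703, 0.711, -0.0, -0.0]
ft_force: [0.4, -0.3, -1.4]
opening: 0.503
```

Run:
```python
from h import *
go(.5902,-.1459,.0145,np.radians(90.6))
```

```text
t 31.18 pos [ 0.5887 -0.1454  0.0492] yawx 1.582 tilt [-8.e-04  2.e-04 -1.e+00] open 0.503
shift tool mm [-0.5  1.5 34.7]
turn about tool z 0.0007
```

Emit:
{"op": "servo_tool", "data": {"targets": [[[0,1,15],[0,0,0],35],[[0,0,10],[0,0,0],35],[[0,0,5],[0,0,0],35],[[0,0,3],[0,0,0],35],[[0,0,1],[0,0,0],35],[[0,0,1],[0,0,0],35],[[0,0,1],[0,0,0],35],[[0,0,0],[0,0,0],35],[[0,0,0],[0,0,0],35]]}}

```text
clock: 31.93
ee_pos: [0.5902, -0.1457, 0.0146]
eef_rot: [0.703, 0.711, 0.0, 0.001]
ft_force: [-2.0, -0.1, 5.8]
opening: 0.503
```

Emit:
{"op": "servo_tool", "data": {"targets": [[[0,0,0],[0,0,0],56],[[0,0,0],[0,0,0],56],[[0,0,0],[0,0,0],56],[[0,0,0],[0,0,0],56],[[0,0,-10],[0,0,0],60],[[0,0,-20],[0,0,0],70],[[0,0,-30],[0,0,0],70],[[0,0,-30],[0,0,0],70],[[0,0,-30],[0,0,0],70],[[0,0,0],[0,0,0],70]]}}

```text
clock: 32.77
ee_pos: [0.594, -0.1471, 0.1406]
eef_rot: [0.703, 0.711, 0.003, 0.006]
ft_force: [0.7, -0.7, 0.9]
opening: 0.817
```

Emit:
{"op": "servo_tool", "data": {"targets": [[[0,-30,-10],[0,0,0],70],[[0,-30,-10],[0,0,0],70],[[0,-30,-10],[0,0,0],70],[[0,-30,-10],[0,0,0],70],[[0,-30,0],[0,0,0],70],[[0,-30,0],[0,0,0],70],[[0,-30,0],[0,0,0],70],[[0,0,0],[0,0,0],70],[[0,0,0],[0,0,0],70]]}}

```text
clock: 33.52
ee_pos: [0.3789, -0.1478, 0.1738]
eef_rot: [0.704, 0.71, 0.0, 0.001]
ft_force: [0.3, 0.5, 0.9]
opening: 0.82
```

Run:
```python
from h import *
for n in("scene","top"):
    im,d=eyes.get_image(n); cv2.imwrite(f"pics/f_{n}.png",im[:,:,::-1]); np.savez(n+"1.npz",im=im,d=d)
print(sensors.state()["clock"])
im,d=np.load("top1.npz")["im"],np.load("top1.npz")["d"];C=cloud("top",d)
T=dict(grey=(np.array([626.8,154]),-.1415),blue=(np.array([624.2,-145.5]),.0111))
for c,t in (("red","grey"),("yellow","grey"),("green","blue"),("blue","grey"),("orange","blue")):
  for q in blobs(mask(im,c),150):
    w=(onz("top",q.reshape(-1,2),.04 if c in("red","yellow","green") else .016)[:,:2]*1000).astype(np.float32)
    r=cv2.minAreaRect(w); o,a=T[t]; R=np.array([[np.cos(a),-np.sin(a)],[np.sin(a),np.cos(a)]])
    if abs(np.array(r[0])-o).max()>110: continue
    m=np.zeros((480,640),np.uint8);cv2.drawContours(m,[q],-1,255,-1)
    wt=(w-o)@R; print(c,t,"in tray",((np.array(r[0])-o)@R).round(1),"size",np.round(r[1],1),"xrange",wt[:,0].min().round(1),wt[:,0].max().round(1),"ztop",np.median(C[(m>0)&(d>0)][:,2]).round(3))
```

```text
33.6167
red grey in tray [-36.8  42.8] size [51.9 43.4] xrange -61.6 -12.1 ztop 0.04
yellow grey in tray [-37.8 -47.2] size [50.7 44.5] xrange -62.8 -13.0 ztop 0.041
green blue in tray [-35.7   1.7] size [44.2 48.2] xrange -60.5 -13.4 ztop 0.041
blue grey in tray [44.8 23.5] size [105.2  24.8] xrange 32.4 57.2 ztop 0.028
orange blue in tray [ 43.6 -21.5] size [ 25.  105.7] xrange 31.0 56.1 ztop 0.028
```

View pics/f_top.png

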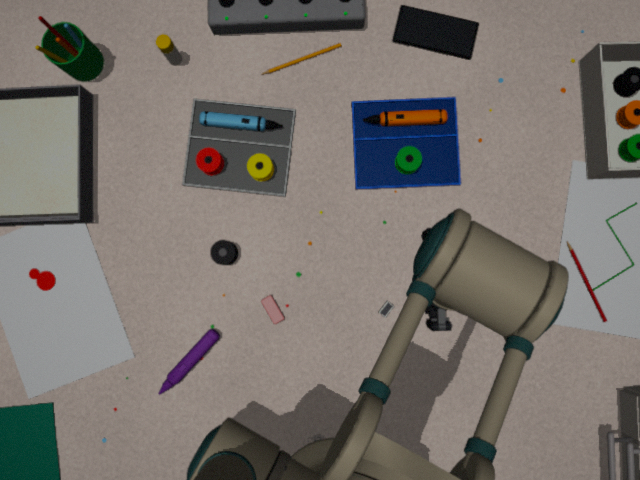

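View pics/f_scene.png

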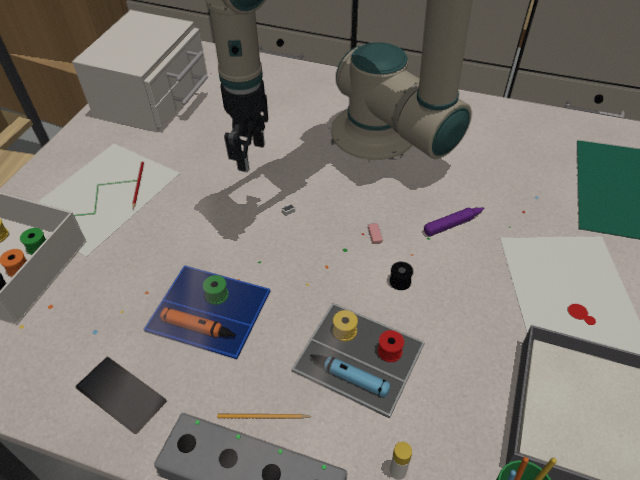

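Both views show everything in place. Both pens lie in the lanes, red (209,161) and yellow (260,167) stand in the grey bay, green (409,159) stands in the blue bay, and black is still at (224,252).

```bash
python3 -c "
from workcell import finish_job
print(finish_job())"
```

```text
the job is handed in; nothing more can be done
None
```

Both kits are made up and the job was handed in at 33.6 s of the 109 s allowed. The light-blue pen is in the grey tray with the red and yellow spools, and the orange pen is in the blue tray with the green spool.

- **Spools:** They stand upright on the bay floor, with their tops at about 40 mm (4 mm floor plus 36 mm drum). They sit near the middle of the wide bays, and red and yellow are about 90 mm apart, centre to centre.
- **Pens:** Both lie lengthwise, within 1 mm of the lanes' middle, with their tops at about 28 mm. Each pen spans x 31 to 57 mm across its tray, inside the lane's 12 to 76 mm.
- **Left alone:** The black spool and the purple look-alike are where they started, and the arm is clear of everything.
- **Forces:** The highest wrist force I read was about 7 N, taken at the end of each move.

No check failed. The top view measured the spools' drums 48–52 mm long along the tray's x instead of 44 mm, because some of the side wall was in view. This puts the measured spool centres 2–4 mm towards the robot, well within the bay.

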